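Tip balls into the inspection pan and hold it up at the index

ROBOT

A 6-joint arm with a two-finger parallel gripper is mounted at the origin on a cart in front of the work surface, level with it; the furniture and walls round the work are solid. World frame = base frame: x ahead of the robot, y to its left, z up, the work surface at z = 0. Lengths are in m, angles in rad, forces in N, time in s.
With the tool pointing down it reaches from about 0.275 to 0.75 m from the base axis. Payload 10.2 kg.
Tool frame: the origin (TCP) lies at the very end of the fingers, on their centre line; the grasp point (between the pads) lies 19 mm behind it; z points along the fingers, y is the direction in which the jaws open and shut (so a half turn about z gives the same grasp; the last joint's range is limited). The gripper opens to 85 mm and grips with 20 to 120 N. Pads are 22 mm wide; open, the fingers measure 114 mm over their backs; the gripper's body (76 mm by 85 mm) begins 54 mm behind the grasp point. The pads swing forward as they close: fully open they stand 13 mm farther back than shut.
Start: joints at [-1.379, 0.313, 1.498, -0, 1.331, -0.223], TCP at [0.212, -0.48, 0.231] pointing down, gripper open.
Joint ranges: [-2.94, 2.94], [-0.97, 2.17], [0.19, 2.56], [-1.23, 4.37], [0.02, 3.11], [-2.88, 2.88]. Speed limits (rad/s): [2.39, 2.39, 3.01, 3.14, 3.14, 3.14].

INTERFACE

Orientations are given as a unit quaternion [x, y, z, w].
In Python, from rig import observe, grab_frame, job_done gives the robot as it stands.
- The arm moves only by the tool play_rows, never from a script. Its argument "series" is text: rows parted by semicolons, each of 7 numbers parted by spaces: the shift along the tool's x, y, z in m, then the turn, a rotation vector about the tool's x, y, z in rad, then the finger opening in m, from 0 to 0.0854. In form: dx dy dz ax ay az jaw; .... A call has 1 to 20 rows; each row is the pose to reach, as a shift and turn from the pose measured when the call began, along the tool's axes at that moment; what a row does not reach only later rows make up. A row lasts 1/12 s, in which the tool goes at most 41.7 mm and 7.16 degrees, less where a joint would pass 70% of its speed; a pose out of reach is approached as far as the arm can. A call with a gripper value outside its range is refused whole. The fingers move at their own pace and stop on an object; "newtons" is the grip in N (left out, the last holds). Time passes only in rows, so rows that repeat a pose let the fingers close. It gives the time, the measured TCP pose, the force and the opening at its end, in the units of the state.
- observe(): the state, without advancing time (a new reading comes with each control period).
- grab_frame(name): name is "side" or "top"; returns a dict with "frame" (480x640x3 uint8, red, green, blue), "K" (3x3 intrinsics, pixels), "k1" (the pictures are not rectified: a ray, as slopes to the right and down, at radius r is drawn at 1 + k1 r^2 times it, then the intrinsics apply), "camera_from_world" (4x4, takes a point from world to camera coordinates). Camera axes: x right, y down, z forward; pixel columns grow to the right and rows downward; lengths in m; the calibration is good to about 2 mm. A picture is of the moment at which its call begins. There is no depth.
- job_done(): hands the job in, once; it reports no verdict.
The state is a dict: "time": time; "joint_pos": joint angles; "qvel": joint speeds; "tau": joint torques, N m; "position": TCP position; "tcp_rot": TCP orientation; "contact_force": force on the tool from outside, world axes, zero at the start; "wrist_torque": the same for the moment, N m; "grip_width": opening from 0.0 (shut) to 1.0 (fully open).
Only numpy, scipy, OpenCV 4.12 (cv2) and the standard library are available. Lean on these libraries where they do the work, as an engineer would, in place of code of your own. Each camera call takes 0.05 s, during which the arm holds its last target. There are 200 camera calls.

TASK

Pour all five bearing balls from the steel mixing cup into the hinged aluminium inspection pan while the pan lies down on its rest, and set the empty cup back on the worktop, standing upright, beside the station. Then lift the pan by its handle bar until its pointer is in line with the index pointer on the arc, so that all the balls roll down into the grey bin, and finish still holding the pan there, steady and in line. Leave the index where it is clamped and do not shift the two spare pads and the star knob lying nearby.

Things in the scene. Friction and masses are not known exactly. Their poses are not given: they have to be found in the camera images.
- mix_cup: Loose round steel mixing cup, 65 mm across at the rim, about 52 mm at the foot, 59 mm high, 2 mm wall, 50 g empty; can be gripped across the outside. It stands upright on the worktop in front of the station. Origin: centre of its underside; z: its axis, towards the mouth.
- ball_0_center (a point): Centre of a bright steel bearing ball, 16 mm across, 17 g; one of five alike that lie in the cup at the start.
- ball_1_center (a point): Centre of a bright steel bearing ball, 16 mm across, 17 g; one of five alike that lie in the cup at the start.
- ball_2_center (a point): Centre of a bright steel bearing ball, 16 mm across, 17 g; one of five alike that lie in the cup at the start.
- ball_3_center (a point): Centre of a bright steel bearing ball, 16 mm across, 17 g; one of five alike that lie in the cup at the start.
- ball_4_center (a point): Centre of a bright steel bearing ball, 16 mm across, 17 g; one of five alike that lie in the cup at the start.
- pan (a joint): Angle of the hinged pan (rad): 0 = down on its rest, where the floor slopes 0.14 rad down from the hinge to the handle end; grows as the handle end is lifted; stop at 1.35. It swings freely and falls back to 0 when let go; pan and handle weigh 0.35 kg. When its reading equals that of index the pointers are in line.
- hinge (a point): Point on the pan's hinge axis, at the middle of the pan's width, 85 mm above the worktop. The axis is level and runs along the station's x (this frame's x, across the pan); the frame turns with the pan: y points from the handle to the hinge and on to the bin, z is square to the pan's floor, up.
- pan_floor (a point): Centre of the pan's floor, top side, 70 mm from the hinge axis; same axes as hinge. Aluminium pan, inside 134 mm wide (x) and 137 mm long (y), walls 40 mm high on two sides and 32 mm at the handle end, open towards the bin at the hinge.
- handle (a point): Middle of the handle bar: a level round steel bar, 12 mm thick, parallel to the hinge axis, 220 mm from it and in the plane of the pan's floor (4 mm above). Free for 100 mm between its two arms, 74 mm clear of the pan's end wall. At rest it is about 58 mm above the worktop (50 mm over the base plate). A bar held between the fingers can turn in them.
- pan_pointer (a point): Tip of the flat pointer that stands out of the pan's far handle arm, 170 mm from the hinge axis; same axes as hinge.
- index_pointer (a point): Point on the index pointer, a thin radial steel strip on a small dark clamp block, set on the fixed steel arc on the far side of the pan. 170 mm from the hinge axis; its frame is that of the index: y radial towards the hinge, z along the arc, upwards. pan_pointer coincides with it when the pan is in line.
- index (a joint): Angle at which the index is clamped (rad), same zero and direction as pan; differs from start to start, 0.90 to 1.25. Stiff; not to be moved.
- bin_floor (a point): Centre of the floor of the open grey bin fixed on the station, left of the hinge, 12 mm above the worktop. Inside 142 mm by 117 mm, walls 64 mm high over this floor, with a splash wall on the side away from the pan. Axes are the station's: x along the hinge, y away from the pan.
- pad_a: Spare printing pad, domed reddish rubber on a block, 54x60x44 mm, bystander. Origin: centre of its underside.
- pad_b: Spare printing pad, domed beige rubber on a wooden block, 49x54x52 mm, bystander. Origin: centre of its underside.
- spare_knob: Small black star knob, 33 mm across, 21 mm high, bystander. Origin: centre of its underside.
Not all that is in view belongs to the job. What is shaped like the mix_cup but blue is not meant.

How it is judged:
By the outcome, as a careful person would: the job done as asked, in the order asked, and still so for the second after the job is handed in, while the arm keeps its last pose, push and grip.
It also fails if it takes over 72 s, if anything falls off the work surface, if the arm or the gripper's body presses on something with over 40 N, if the wrist force passes 120 N, or if a joint passes its speed limit or range.

## Working session

There is one attempt and no reset: what is moved stays moved. The work goes in short steps, Python scripts to look and compute and a tool call to move; the robot and the scene stay as the last step left them, time stands still between calls to the robot, and variables do not carry over. Pictures are saved under pics/ and viewed, about 8 in all and at most 12, crops included, and the job is handed in when it is done.

Besides the shell and the picture viewer there is one more tool, called after "Emit:" as name(argument=value, ...), one argument or row to a line, values as JSON. play_rows: Moves the arm, as the interface text tells. Its arguments: {"type":"object","properties":{"series":{"type":"string"},"newtons":{"type":"number"}},"required":["series"]}

```bash
mkdir -p pics; ls
cat > h.py <<'E'
import numpy as np, cv2
from scipy.spatial.transform import Rotation as R
from rig import observe, grab_frame, job_done
def cam(n):
    f=grab_frame(n); return f
def proj(f,p):
    T=np.array(f["camera_from_world"]);c=(T[:3,:3]@np.atleast_2d(p).T).T+T[:3,3]
    s=c[:,:2]/c[:,2:];r2=(s**2).sum(1,keepdims=True);s=s*(1+f["k1"]*r2)
    K=np.array(f["K"]);return s@K[:2,:2].T+K[:2,2]
def ray(f,uv):
    K=np.array(f["K"]);d=(np.array(uv,float)-K[:2,2])/np.array([K[0,0],K[1,1]])
    s=d.copy()
    for _ in range(20): s=d/(1+f["k1"]*(s@s))
    T=np.array(f["camera_from_world"]);Rm=T[:3,:3]
    return -Rm.T@T[:3,3], Rm.T@np.array([s[0],s[1],1])
def onz(f,uv,z):
    o,d=ray(f,uv);return o+d*(z-o[2])/d[2]
def tri(f,uv,g,uw):
    o,d=ray(f,uv);p,e=ray(g,uw);A=np.stack([d,-e],1);t=np.linalg.lstsq(A,p-o,rcond=None)[0]
    a=o+d*t[0];b=p+e*t[1];return (a+b)/2,np.linalg.norm(a-b)
def save(f,name,box=None,s=1):
    im=f["frame"][:,:,::-1]
    if box: x0,y0,x1,y1=box;im=im[y0:y1,x0:x1]
    if s!=1: im=cv2.resize(im,None,fx=s,fy=s,interpolation=cv2.INTER_CUBIC)
    cv2.imwrite("pics/"+name,im)
E
python3 - <<'E'
from h import *
a=cam("side");b=cam("top");print(observe())
for f in(a,b):
    T=np.array(f["camera_from_world"]);print(f["K"],f["k1"],-T[:3,:3].T@T[:3,3],T[2,:3])
save(a,"s0.png");save(b,"t0.png")
E
```

```text
pics
{'time': 0.1, 'joint_pos': array([-1.37937123e+00,  3.13438987e-01,  1.49835029e+00,  1.75037140e-05,
        1.33096581e+00, -2.23418750e-01]), 'qvel': array([ 0.00200467, -0.00065132, -0.00213916,  0.0005569 , -0.00067585,
       -0.00292304]), 'tau': array([ 2.09749684e-03, -4.12899613e+01, -2.60141587e+01, -1.53204819e-04,
        3.08575836e-03, -1.03596346e-05]), 'position': array([ 0.21154168, -0.48025977,  0.23077337]), 'tcp_rot': array([ 9.78565354e-01,  2.05935696e-01,  1.77962992e-05, -5.81006743e-04]), 'contact_force': array([-0.2742616 , -0.14206164,  1.15643948]), 'wrist_torque': array([-0.01483747, -0.04188868, -0.00144598]), 'grip_width': 1.002153289009947}
[[593.52040613   0.         325.32227352]
 [  0.         593.52040613 233.60088356]
 [  0.           0.           1.        ]] -0.16753405734222665 [ 0.34764512 -0.98504417  0.75133996] [ 0.15348283  0.84231417 -0.5166719 ]
[[543.22801778   0.         309.70733224]
 [  0.         543.22801778 240.20362663]
 [  0.           0.           1.        ]] -0.07314273267305738 [0.43980816 0.12035614 0.9840162 ] [ 0.12138766 -0.02434167 -0.99230667]
```

View pics/s0.png

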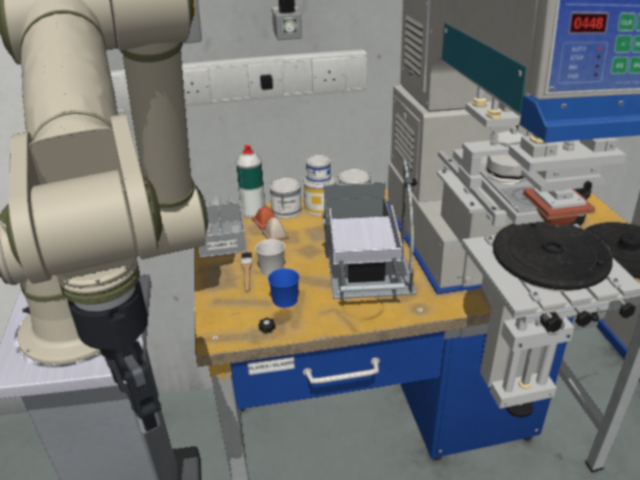

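View pics/t0.png

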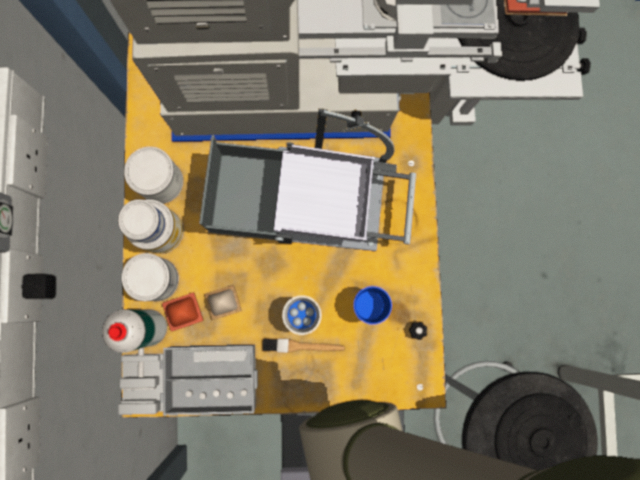

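The top view shows the white/grey cup with balls at (301,315) and the blue decoy at (372,305). The bin is at about (243,185), the pan at (322,195), the handle bar at (409,208), and the arc at about (360,120). Things that could be taken for the cup: the blue cup (372,305), and the white jars at (150,172), (145,222) and (148,277). I choose the grey cup holding balls and will check it in a crop.

Run:
```python
from h import *
a=cam("side");b=cam("top")
np.save("a.npy",a,allow_pickle=True);np.save("b.npy",b,allow_pickle=True)
t=b["frame"][90:345,230:450][:,:,::-1]; s=a["frame"][170:345,230:430][:,:,::-1]
t=cv2.resize(t,(400,464),interpolation=cv2.INTER_CUBIC); s=cv2.resize(s,(400,350),interpolation=cv2.INTER_CUBIC)
im=np.zeros((464,800,3),np.uint8);im[:,:400]=t;im[:350,400:]=s;cv2.imwrite("pics/c0.png",im)
print(onz(b,(301,315),.059),onz(b,(372,305),.059),onz(a,(270,250),.059))
for uv in((413,175),(408,240)):print("bar",onz(b,uv,.058))
# bin/pan corners
for uv in((214,138),(204,232),(284,150),(274,238)):print(onz(b,uv,.076))
```

```text
[0.42602628 0.11549834 0.059     ] [ 0.43977828 -0.00543247  0.059     ] [0.42305591 0.10327677 0.059     ]
bar [ 0.66453731 -0.08673829  0.058     ]
bar [ 0.54971826 -0.07230482  0.058     ]
[0.73220734 0.25893404 0.076     ]
[0.56871193 0.27587921 0.076     ]
[0.70827007 0.13849944 0.076     ]
[0.55593803 0.15810173 0.076     ]
```

View pics/c0.png

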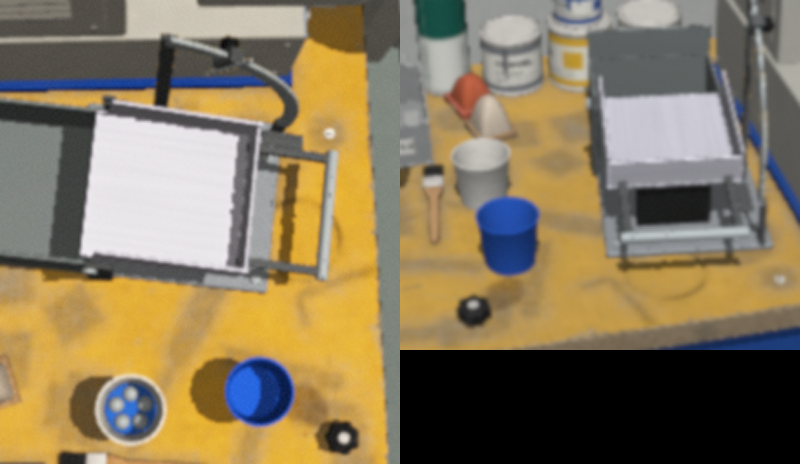

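Run:
```python
from h import *
a=np.load("a.npy",allow_pickle=True).item();b=np.load("b.npy",allow_pickle=True).item()
for f,box in((b,(275,290,330,342)),(a,(250,232,292,280))):
    x0,y0,x1,y1=box
    hsv=cv2.cvtColor(f["frame"],cv2.COLOR_RGB2HSV)[y0:y1,x0:x1]
    m=((hsv[...,1]<70)&(hsv[...,2]>100)).astype(np.uint8)
    c=max(cv2.findContours(m,cv2.RETR_EXTERNAL,cv2.CHAIN_APPROX_NONE)[0],key=cv2.contourArea)
    print(cv2.boundingRect(c),np.array(cv2.fitEllipse(c)[0])+[x0,y0],cv2.fitEllipse(c)[1])
    e=np.array(cv2.fitEllipse(c)[0])+[x0,y0];print(onz(f,e,.059),onz(f,e,.03))
    for z in(0,.059):print("chk",proj(f,[.426,.1125,z]))
# index & pointer crops
p,q=(356.5,114.7),(410,180)
print("index rough",tri(b,p,a,q))
t=cv2.resize(b["frame"][95:165,305:405][:,:,::-1],(400,280),interpolation=cv2.INTER_CUBIC)
s=cv2.resize(a["frame"][150:300,380:430][:,:,::-1],(200,600),interpolation=cv2.INTER_CUBIC)
s2=cv2.resize(b["frame"][130:230,360:425][:,:,::-1],(208,320),interpolation=cv2.INTER_CUBIC)
im=np.zeros((600,600,3),np.uint8);im[:280,:400]=t;im[280:,:208]=s2;im[:,400:]=s;cv2.imwrite("pics/c1.png",im)
```

```text
(7, 6, 39, 39) [300.87330246 314.82922554] (37.85990524291992, 38.44529342651367)
[0.42631806 0.11570572 0.059     ] [0.42589514 0.11555992 0.03      ]
chk [[302.48474958 314.48555694]]
chk [[302.77487918 314.97175132]]
(6, 0, 36, 48) [272.27933884 254.0155468 ] (31.380523681640625, 44.47786331176758)
[0.42603845 0.08623661 0.059     ] [0.4293221  0.13110928 0.03      ]
chk [[272.69854287 269.86521062]]
chk [[270.85945565 247.61207744]]
index rough (array([0.71024655, 0.03021596, 0.23065472]), np.float64(0.006195347980435919))
```

View pics/c1.png

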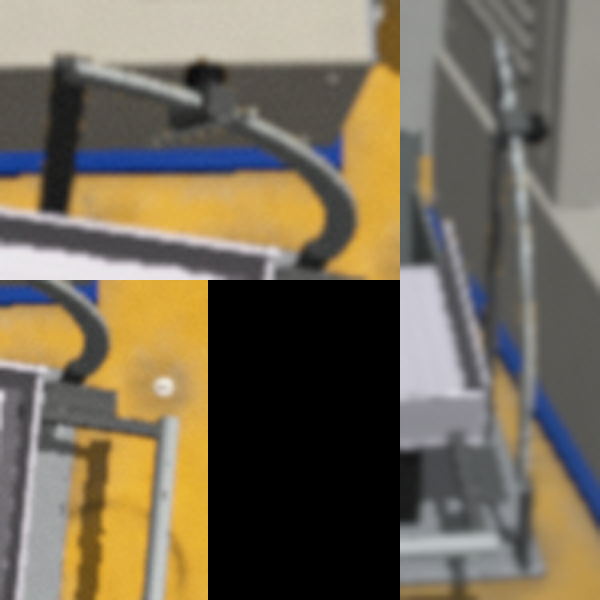

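The crop confirms the grey cup with five balls at top (301,315), world (0.426, 0.1155). The index block is at top (356,118) and side (409,182).

Emit:
play_rows(
  series="0.436 -0.459 0.06 0 0 -1.041 0.08;0.436 -0.459 0.06 0 0 -1.041 0.08;0.436 -0.459 0.06 0 0 -1.041 0.08;0.436 -0.459 0.06 0 0 -1.041 0.08;0.436 -0.459 0.06 0 0 -1.041 0.08;0.436 -0.459 0.06 0 0 -1.041 0.08;0.436 -0.459 0.06 0 0 -1.041 0.08;0.436 -0.459 0.06 0 0 -1.041 0.08;0.436 -0.459 0.06 0 0 -1.041 0.08;0.436 -0.459 0.06 0 0 -1.041 0.08;0.436 -0.459 0.06 0 0 -1.041 0.08;0.436 -0.459 0.06 0 0 -1.041 0.08;0.436 -0.459 0.06 0 0 -1.041 0.08;0.436 -0.459 0.06 0 0 -1.041 0.08;0.436 -0.459 0.06 0 0 -1.041 0.08;0.436 -0.459 0.06 0 0 -1.041 0.08;0.436 -0.459 0.06 0 0 -1.041 0.08;0.436 -0.459 0.06 0 0 -1.041 0.08",
)

```text
time: 1.7
position: [0.4253, 0.1154, 0.1711]
tcp_rot: [0.746, 0.666, -0.0, -0.0]
contact_force: [-1.1, 0.1, 0.9]
grip_width: 0.936
```

Emit:
play_rows(
  series="0 0 -0.1 0 0.4 0 0.08;0 0 -0.1 0 0.4 0 0.08;0 0 -0.1 0 0.4 0 0.08;0 0 -0.1 0 0.4 0 0.08;0 0 -0.1 0 0.4 0 0.08",
)

```text
time: 2.12
position: [0.4252, 0.1129, 0.2707]
tcp_rot: [0.733, 0.651, 0.148, -0.132]
contact_force: [-0.1, 0.8, -1.0]
grip_width: 0.94
```

```bash
python3 -c "
from h import *
o=observe();print(o['joint_pos'],o['position'],R.from_quat(o['tcp_rot']).as_matrix())"
```

```text
[-0.2499188   0.04770878  1.76682814  0.40155561  1.39779181 -0.21499948] [0.42519719 0.11294139 0.27067501] [[ 0.10973276  0.99293896  0.04506594]
 [ 0.91490044 -0.11862118  0.38585775]
 [ 0.38847897 -0.00111038 -0.92145692]]
```

```bash
cat >> h.py <<'E'
X=np.array([.9934,-.115,0]);Y=np.array([.115,.9934,0]);Z=np.array([0,0,1.])
def base(tilt,yaw=0): # tool down, tool y along station x; tilt about tool y
    return R.from_rotvec(tilt*X)*R.from_matrix(np.stack([Y,X,-Z],1))
def go(p,rot,o=None):
    o=o or observe();r0=R.from_quat(o['tcp_rot'])
    d=r0.inv().apply(np.array(p)-o['position']);w=(r0.inv()*rot).as_rotvec()
    print(np.round(d,4),np.round(w,3))
E
python3 -c "
from h import *
for z in(.12,.021,.13):go([.426,.1155,z],base(0))"
```

```text
[-0.0561  0.0007  0.1399] [-0.    -0.399 -0.004]
[-0.0946  0.0008  0.2311] [-0.    -0.399 -0.004]
[-0.0522  0.0006  0.1306] [-0.    -0.399 -0.004]
```

Emit:
play_rows(
  series="-0.052 0.001 0.131 0 -0.399 -0.004 0.08;-0.052 0.001 0.131 0 -0.399 -0.004 0.08;-0.052 0.001 0.131 0 -0.399 -0.004 0.08;-0.052 0.001 0.131 0 -0.399 -0.004 0.08;-0.052 0.001 0.131 0 -0.399 -0.004 0.08;-0.056 0.001 0.14 0 -0.399 -0.004 0.08;-0.0656 0.001 0.163 0 -0.399 -0.004 0.08;-0.0753 0.001 0.186 0 -0.399 -0.004 0.08;-0.085 0.001 0.209 0 -0.399 -0.004 0.08;-0.0946 0.001 0.231 0 -0.399 -0.004 0.08;-0.0946 0.001 0.231 0 -0.399 -0.004 0.08;-0.0946 0.001 0.231 0 -0.399 -0.004 0.08",
)

```text
time: 3.12
position: [0.4261, 0.1151, 0.0215]
tcp_rot: [0.747, 0.665, -0.001, -0.0]
contact_force: [0.5, 0.4, -0.0]
grip_width: 0.937
```

Emit:
play_rows(
  series="0 0 0 0 0 0 0.05;0 0 0 0 0 0 0.05;0 0 0 0 0 0 0.05;0 0 0 0 0 0 0.05;0 0 0 0 0 0 0.05;0 0 0 0 0 0 0.05",
  newtons=35,
)

```text
time: 3.62
position: [0.4271, 0.1151, 0.0235]
tcp_rot: [0.747, 0.665, 0.001, 0.001]
contact_force: [-3.1, -0.6, 7.8]
grip_width: 0.731
```

Run:
```python
from h import *
o=observe();print(o['position'],o['grip_width'],o['contact_force'],o['joint_pos'])
b=cam("top");a=cam("side")
t=cv2.resize(b["frame"][250:400,230:430][:,:,::-1],(400,300));s=cv2.resize(a["frame"][170:320,200:400][:,:,::-1],(400,300))
cv2.imwrite("pics/c2.png",np.hstack([t,s]))
```

```text
[0.42705429 0.11505573 0.02345894] 0.731228735690814 [-3.06943058 -0.64858402  7.80553818] [-2.75149486e-03  4.39815901e-01  1.96107831e+00 -4.05098150e-04
  7.39085173e-01  1.12499072e-01]
```

View pics/c2.png

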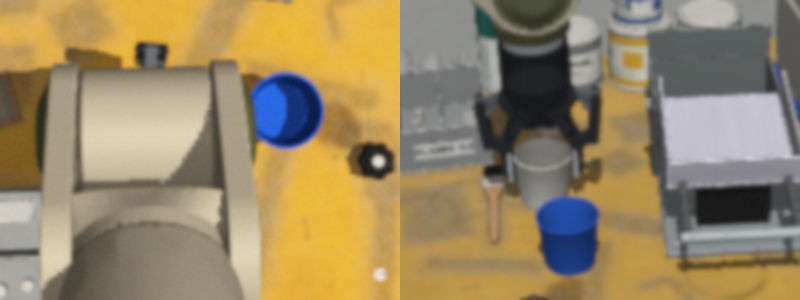

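The cup is gripped at 62 mm, between both fingers, at side (272,250). I'll lift it and carry it over the pan.

```bash
cat >> h.py <<'E'
H=np.array([.632,.137,.085])
def G(s,z,tilt,dx=0): # tcp for grasp point at s from hinge towards handle
    r=base(tilt);g=H-s*Y+dx*X;g[2]=z;return g+.019*r.apply([0,0,1]),r
E
python3 -c "
from h import *
go([.427,.115,.25],base(0))
for t,z in((.5,.28),(1.0,.27)):go(*G(.05,z,t)); print(G(.05,z,t)[0])"
```

```text
[-1.000e-04  3.000e-04 -2.265e-01] [0.002 0.    0.   ]
[ 0.0044  0.2015 -0.2395] [0.002 0.5   0.001]
[0.62729754 0.09637894 0.26332609]
[ 0.0113  0.2015 -0.236 ] [0.001 1.    0.001]
[0.62808859 0.10321223 0.2597348 ]
```

Emit:
play_rows(
  series="0 0 -0.03 0 0 0 0.05;0 0 -0.06 0 0 0 0.05;0 0 -0.09 0 0 0 0.05;0 0 -0.12 0 0 0 0.05;0 0 -0.15 0 0 0 0.05;0 0 -0.18 0 0 0 0.05;0 0 -0.21 0 0 0 0.05;0 0 -0.236 0 0 0 0.05;0.001 0.025 -0.236 0 0.1 0 0.05;0.002 0.05 -0.236 0 0.2 0 0.05;0.003 0.075 -0.236 0 0.3 0 0.05;0.004 0.1 -0.236 0 0.4 0 0.05;0.005 0.125 -0.236 0 0.5 0 0.05;0.006 0.15 -0.236 0 0.6 0 0.05;0.007 0.175 -0.236 0 0.7 0 0.05;0.008 0.2 -0.236 0 0.8 0 0.05;0.01 0.2015 -0.236 0 0.9 0 0.05;0.0113 0.2015 -0.236 0 1 0 0.05;0.0113 0.2015 -0.236 0 1 0 0.05;0.0113 0.2015 -0.236 0 1 0 0.05",
)

```text
time: 5.38
position: [0.6279, 0.1027, 0.2602]
tcp_rot: [0.655, 0.585, 0.357, -0.317]
contact_force: [-0.1, 1.1, -0.6]
grip_width: 0.73
```

Run:
```python
from h import *
o=observe();print(o['position'],o['tcp_rot'],o['grip_width'],o['contact_force'],o['joint_pos'])
for z,t in((.20,1.3),(.185,1.6),(.185,1.75),(.185,1.9)):go(*G(.05,z,t))
b=cam("top");a=cam("side")
t=cv2.resize(b["frame"][100:300,200:440][:,:,::-1],(400,333));s=cv2.resize(a["frame"][100:320,250:430][:,:,::-1],(400,489))
im=np.zeros((489,800,3),np.uint8);im[:333,:400]=t;im[:,400:]=s;cv2.imwrite("pics/c3.png",im)
```

```text
[0.62792052 0.10268422 0.26016753] [ 0.65549541  0.5846072   0.35745763 -0.31746533] 0.7299483486761655 [-0.14066029  1.14275167 -0.63346328] [-0.37172567  0.57958113  1.33240681  0.94876577  1.58910786 -0.42491201]
[-0.0532 -0.      0.0378] [0.001 0.303 0.002]
[-0.0607 -0.      0.0435] [0.    0.603 0.002]
[-0.0585 -0.      0.0417] [0.    0.753 0.002]
[-0.0566 -0.      0.0396] [0.    0.903 0.002]
```

View pics/c3.png

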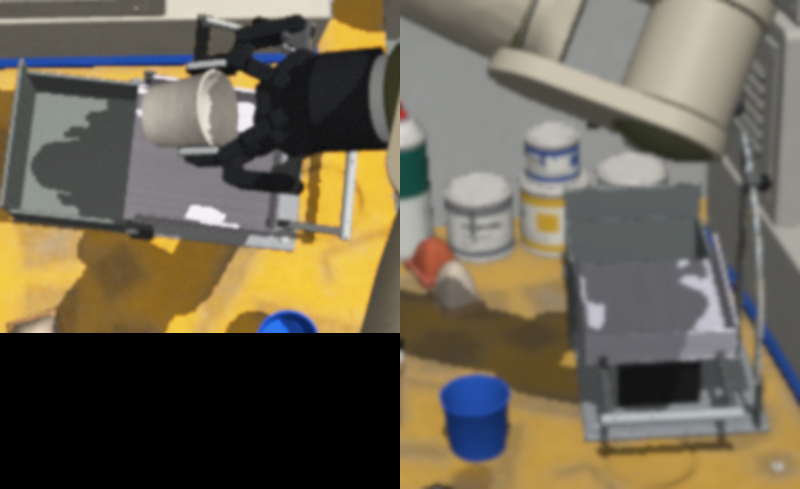

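Top view: the cup is tilted over the pan, and the hand points towards the bin. The arc is clear. I'll lower it and pour slowly, shifted 10 mm away from the arc.

Emit:
play_rows(
  series="-0.027 -0.01 0.019 0 0.15 0 0.05;-0.0532 -0.01 0.038 0 0.3 0 0.05;-0.0607 -0.01 0.0435 0 0.38 0 0.05;-0.0607 -0.01 0.0435 0 0.44 0 0.05;-0.0607 -0.01 0.0435 0 0.49 0 0.05;-0.0607 -0.01 0.0435 0 0.54 0 0.05;-0.0607 -0.01 0.0435 0 0.57 0 0.05;-0.0607 -0.01 0.0435 0 0.6 0 0.05;-0.06 -0.01 0.043 0 0.63 0 0.05;-0.06 -0.01 0.043 0 0.66 0 0.05;-0.059 -0.01 0.042 0 0.7 0 0.05;-0.0585 -0.01 0.0417 0 0.75 0 0.05;-0.0585 -0.01 0.0417 0 0.78 0 0.05;-0.0585 -0.01 0.0417 0 0.81 0 0.05;-0.0585 -0.01 0.0417 0 0.81 0 0.05;-0.0585 -0.01 0.0417 0 0.81 0 0.05;-0.0585 -0.01 0.0417 0 0.81 0 0.05;-0.0585 -0.01 0.0417 0 0.81 0 0.05;-0.0585 -0.01 0.0417 0 0.81 0 0.05;-0.0585 -0.01 0.0417 0 0.81 0 0.05",
)

```text
time: 7.15
position: [0.6189, 0.1078, 0.1899]
tcp_rot: [0.461, 0.414, 0.587, -0.522]
contact_force: [-0.1, -0.3, -0.6]
grip_width: 0.733
```

Run:
```python
from h import *
o=observe();print(o['position'],o['grip_width'],o['contact_force'],o['joint_pos'])
go(*G(.05,.27,1.0,-.01))
b=cam("top");a=cam("side")
t=cv2.resize(b["frame"][100:300,200:440][:,:,::-1],(400,333));s=cv2.resize(a["frame"][100:320,250:430][:,:,::-1],(400,489))
im=np.zeros((489,800,3),np.uint8);im[:333,:400]=t;im[:,400:]=s;cv2.imwrite("pics/c4.png",im)
```

```text
[0.6188961  0.10778608 0.18985615] 0.7330790540349238 [-0.06469372 -0.26283078 -0.61791923] [-0.42361864  0.96124415  1.45056336  1.49949005  1.95208988 -0.822985  ]
[0.0688 0.     0.0129] [-0.    -0.806  0.005]
```

View pics/c4.png

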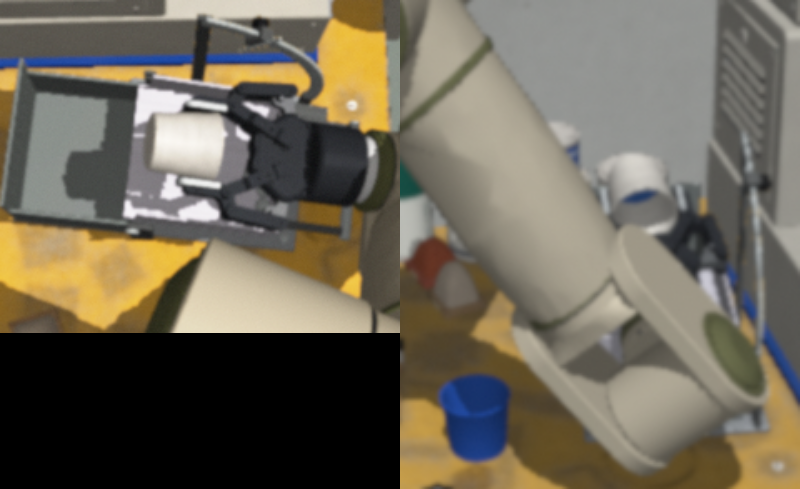

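The cup is tipped past horizontal and its mouth, at crop (637,195), looks empty. I'll lift off and count the balls.

Emit:
play_rows(
  series="0.02 0 0.004 0 0 0 0.05;0.04 0 0.008 0 -0.1 0 0.05;0.069 0 0.013 0 -0.2 0 0.05;0.069 0 0.013 0 -0.3 0 0.05;0.069 0 0.013 0 -0.4 0 0.05;0.069 0 0.013 0 -0.5 0 0.05;0.069 0 0.013 0 -0.6 0 0.05;0.069 0 0.013 0 -0.7 0 0.05;0.069 0 0.013 0 -0.8 0 0.05;0.069 0 0.013 0 -0.8 0 0.05;0.069 0 0.013 0 -0.8 0 0.05",
)

```text
time: 8.17
position: [0.618, 0.1049, 0.2605]
tcp_rot: [0.652, 0.584, 0.362, -0.32]
contact_force: [0.2, 0.8, -1.5]
grip_width: 0.735
```

Run:
```python
from h import *
o=observe();print(o['position'],o['grip_width'],o['contact_force'])
r=base(0)
for z in (.25,.0245):go([.427,.115,z],r)
b=cam("top");a=cam("side")
t=cv2.resize(b["frame"][100:300,200:440][:,:,::-1],(400,333));s=cv2.resize(a["frame"][100:320,250:430][:,:,::-1],(400,489))
im=np.zeros((489,800,3),np.uint8);im[:333,:400]=t;im[:,400:]=s;cv2.imwrite("pics/c5.png",im)
```

```text
[0.61796088 0.10494225 0.26054731] 0.734539427283937 [ 0.15418421  0.78651056 -1.45540616]
[-0.0141 -0.1909 -0.0047] [ 0.004 -1.009  0.005]
[-0.2049 -0.1923  0.1155] [ 0.004 -1.009  0.005]
```

View pics/c5.png

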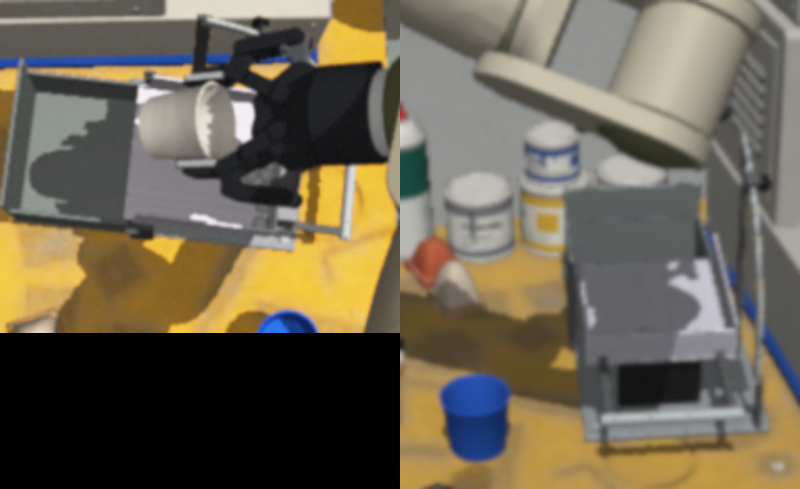

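Emit:
play_rows(
  series="-0.003 -0.04 -0.003 0 -0.1 0 0.05;-0.006 -0.08 -0.004 0 -0.2 0 0.05;-0.01 -0.12 -0.005 0 -0.3 0 0.05;-0.012 -0.16 -0.005 0 -0.4 0 0.05;-0.014 -0.191 -0.005 0 -0.5 0 0.05;-0.014 -0.191 -0.005 0 -0.6 0 0.05;-0.014 -0.191 -0.005 0 -0.7 0 0.05;-0.014 -0.191 -0.005 0 -0.8 0 0.05;-0.014 -0.191 -0.005 0 -0.9 0 0.05;-0.014 -0.191 -0.005 0.004 -1.009 0.005 0.05;-0.014 -0.191 -0.005 0.004 -1.009 0.005 0.05;-0.014 -0.191 -0.005 0.004 -1.009 0.005 0.05",
)

```text
time: 9.27
position: [0.4262, 0.1153, 0.2479]
tcp_rot: [0.746, 0.665, -0.001, -0.004]
contact_force: [-0.7, -0.1, -0.4]
grip_width: 0.734
```

Run:
```python
from h import *
o=observe();print(o['position'],o['grip_width'],o['contact_force'])
go([.427,.115,.0245],base(0))
b=cam("top");a=cam("side")
np.save("b2.npy",b,allow_pickle=True);np.save("a2.npy",a,allow_pickle=True)
t=cv2.resize(b["frame"][130:260,270:430][:,:,::-1],(640,520),interpolation=cv2.INTER_CUBIC)
cv2.imwrite("pics/c6.png",t)
```

```text
[0.42622627 0.11531509 0.24794794] 0.7337813515567523 [-0.65736873 -0.06829852 -0.4395909 ]
[-0.0009  0.0024  0.2234] [-0.007 -0.003  0.001]
```

View pics/c6.png

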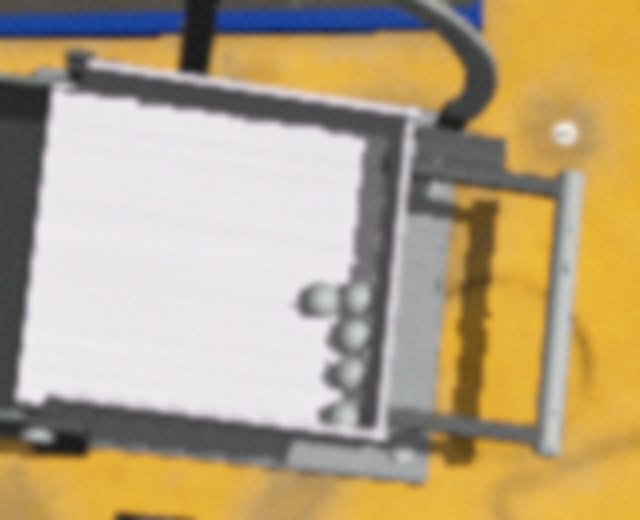

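All five balls are in the pan, at crop (320,298), (355,298), (350,333), (347,372) and (343,412). I'll set the cup down.

Emit:
play_rows(
  series="-0.001 0.002 0.035 -0.007 -0.003 0 0.05;-0.001 0.002 0.07 -0.007 -0.003 0 0.05;-0.001 0.002 0.105 -0.007 -0.003 0 0.05;-0.001 0.002 0.14 -0.007 -0.003 0 0.05;-0.001 0.002 0.17 -0.007 -0.003 0 0.05;-0.001 0.002 0.195 -0.007 -0.003 0 0.05;-0.001 0.002 0.212 -0.007 -0.003 0 0.05;-0.001 0.002 0.218 -0.007 -0.003 0 0.05;-0.001 0.002 0.222 -0.007 -0.003 0 0.05;-0.001 0.002 0.2236 -0.007 -0.003 0 0.05;-0.001 0.002 0.2236 -0.007 -0.003 0 0.05;-0.001 0.002 0.2236 -0.007 -0.003 0 0.05",
)

```text
time: 10.37
position: [0.4276, 0.1136, 0.0255]
tcp_rot: [0.747, 0.664, 0.001, 0.001]
contact_force: [0.6, 0.4, -0.1]
grip_width: 0.733
```

Emit:
play_rows(
  series="0 0 0.001 0 0 0 0.05;0 0 0.002 0 0 0 0.05;0 0 0.0025 0 0 0 0.05;0 0 0.0025 0 0 0 0.05",
)

```text
time: 10.7
position: [0.4279, 0.1137, 0.0235]
tcp_rot: [0.747, 0.664, 0.001, 0.001]
contact_force: [-1.4, 0.1, 4.4]
grip_width: 0.733
```

Contact felt at 4 N. I'll open, then rise.

Emit:
play_rows(
  series="0 0 0 0 0 0 0.066;0 0 0 0 0 0 0.07;0 0 0 0 0 0 0.075;0 0 0 0 0 0 0.08;0 0 0 0 0 0 0.08;0 0 0 0 0 0 0.08;0 0 -0.02 0 0 0 0.08;0 0 -0.05 0 0 0 0.08;0 0 -0.085 0 0 0 0.08;0 0 -0.12 0 0 0 0.08;0 0 -0.16 0 0 0 0.08;0 0 -0.2 0 0 0 0.08;0 0 -0.2 0 0 0 0.08",
)

```text
time: 11.78
position: [0.4297, 0.1138, 0.2305]
tcp_rot: [0.747, 0.664, 0.006, 0.005]
contact_force: [-0.0, 0.4, 1.5]
grip_width: 0.94
```

```bash
cat >> h.py <<'E'
down=R.from_matrix(np.stack([X,-Y,-Z],1))
E
python3 - <<'E'
from h import *
b=np.load("b2.npy",allow_pickle=True).item();a=np.load("a2.npy",allow_pickle=True).item()
p1,p2=onz(b,(413,174),.060),onz(b,(407.3,243),.060);c=(p1+p2)/2;print(p1,p2,c)
print(proj(a,[p1,p2]))
for z in(.2,.1,.039):go([c[0],c[1],z],down)
E
```

```text
[ 0.66584836 -0.08638321  0.06      ] [ 0.54430086 -0.07042811  0.06      ] [ 0.60507461 -0.07840566  0.06      ]
[[403.85257205 285.35093775]
 [341.80892588 288.89319748]]
[-0.1705  0.1961  0.0333] [ 0.011 -0.014  1.569]
[-0.1707  0.1946  0.1333] [ 0.011 -0.014  1.569]
[-0.1708  0.1936  0.1942] [ 0.011 -0.014  1.569]
```

Emit:
play_rows(
  series="-0.026 0.03 0.01 0 0 0.12 0.06;-0.052 0.06 0.02 0 0 0.24 0.06;-0.078 0.09 0.03 0 0 0.36 0.06;-0.104 0.12 0.033 0 0 0.48 0.06;-0.13 0.15 0.033 0 0 0.6 0.06;-0.156 0.18 0.033 0.005 -0.007 0.72 0.06;-0.1705 0.196 0.033 0.011 -0.014 0.84 0.06;-0.1705 0.196 0.033 0.011 -0.014 0.96 0.06;-0.1705 0.196 0.033 0.011 -0.014 1.08 0.06;-0.1705 0.196 0.033 0.011 -0.014 1.2 0.06;-0.1705 0.196 0.033 0.011 -0.014 1.32 0.06;-0.1705 0.196 0.033 0.011 -0.014 1.44 0.06;-0.1705 0.196 0.033 0.011 -0.014 1.56 0.06;-0.1707 0.195 0.065 0.011 -0.014 1.57 0.06;-0.1707 0.195 0.095 0.011 -0.014 1.57 0.06;-0.1707 0.195 0.095 0.011 -0.014 1.57 0.06",
)

```text
time: 13.12
position: [0.6023, -0.0777, 0.1325]
tcp_rot: [0.998, -0.058, -0.005, -0.001]
contact_force: [0.1, 0.5, -1.5]
grip_width: 0.704
```

Run:
```python
from h import *
o=observe();print(o['position'],o['grip_width'],o['contact_force'],o['joint_pos'])
go([.605,-.0784,.039],down)
b=cam("top");a=cam("side")
t=cv2.resize(b["frame"][100:340,240:440][:,:,::-1],(400,480),interpolation=cv2.INTER_CUBIC);s=cv2.resize(a["frame"][150:320,250:430][:,:,::-1],(400,378),interpolation=cv2.INTER_CUBIC)
im=np.zeros((480,800,3),np.uint8);im[:,:400]=t;im[:378,400:]=s;cv2.imwrite("pics/c7.png",im)
```

```text
[ 0.60226605 -0.07770445  0.13250905] 0.70361675089642 [ 0.06195936  0.50409417 -1.51073943] [-3.21007710e-01  5.83804586e-01  1.35588959e+00 -2.66919245e-05
  1.21208086e+00  1.36634401e+00]
[0.0037 0.0006 0.0935] [-0.002  0.01  -0.001]
```

View pics/c7.png

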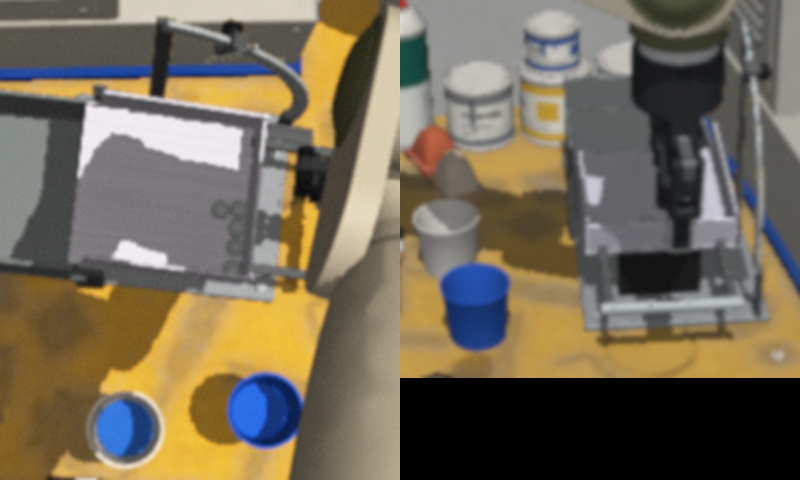

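The empty cup stands upright at crop (125,430), the balls are in the pan, and the hand is over the bar. I'll go down and grip.

Emit:
play_rows(
  series="0.0037 0 0.03 0 0.01 0 0.06;0.0037 0 0.06 0 0.01 0 0.06;0.0037 0 0.08 0 0.01 0 0.06;0.0037 0 0.09 0 0.01 0 0.06;0.0037 0 0.0935 0 0.01 0 0.06;0.0037 0 0.0935 0 0.01 0 0.06;0.0037 0 0.0935 0 0.01 0 0.0;0.0037 0 0.0935 0 0.01 0 0.0;0.0037 0 0.0935 0 0.01 0 0.0;0.0037 0 0.0935 0 0.01 0 0.0;0.0037 0 0.0935 0 0.01 0 0.0;0.0037 0 0.0935 0 0.01 0 0.0;0.0037 0 0.0935 0 0.01 0 0.0;0.0037 0 0.0935 0 0.01 0 0.0;0.0037 0 0.0935 0 0.01 0 0.0;0.0037 0 0.0935 0 0.01 0 0.0",
  newtons=40,
)

```text
time: 14.55
position: [0.609, -0.0775, 0.046]
tcp_rot: [0.998, -0.058, 0.005, -0.001]
contact_force: [1.2, 7.1, 5.2]
grip_width: 0.121
```

Run:
```python
from h import *
o=observe();print(o['position'],o['grip_width'],o['contact_force'],o['wrist_torque'])
r0=R.from_quat(o['tcp_rot'])
P0=o['position'].copy()
# arc: hinge from bar centre. bar angle at rest: beta=.14-atan(4/220)
rb=np.hypot(.22,.004);b0=-.14+np.arctan(.004/.22)
g=P0+.019*Z   # grasp point
Hh=g+rb*np.cos(b0)*Y;print("hinge xy",Hh,"z from bar",g[2]-rb*np.sin(b0))
for q in np.arange(.1,1.21,.1):
    n=Hh-rb*np.cos(b0+q)*Y; dz=rb*(np.sin(b0+q)-np.sin(b0)); d=(n-Hh)-(g-Hh)
    print(round(q,2),np.round(r0.inv().apply([d[0],d[1],dz]),4))
```

```text
[ 0.60897829 -0.07746794  0.04595147] 0.12103916505407765 [1.15117028 7.12771495 5.24835241] [ 1.30749335 -0.11963178 -0.15611957]
hinge xy [0.63409495 0.13949628 0.06495147] z from bar 0.091690088161798
0.1 [ 0.0002  0.0015 -0.0219]
0.2 [ 0.0005  0.0009 -0.0439]
0.3 [ 0.0007 -0.002  -0.0657]
0.4 [ 0.0009 -0.007  -0.0871]
0.5 [ 0.0011 -0.0142 -0.1079]
0.6 [ 0.0013 -0.0234 -0.1279]
0.7 [ 0.0015 -0.0345 -0.1469]
0.8 [ 0.0016 -0.0474 -0.1647]
0.9 [ 0.0018 -0.0621 -0.181 ]
1.0 [ 0.0019 -0.0784 -0.1959]
1.1 [ 0.002 -0.096 -0.209]
1.2 [ 0.0021 -0.1149 -0.2203]
```

Emit:
play_rows(
  series="0 0.0006 -0.0088 0 0 0 0;0 0.0012 -0.0175 0 0 0 0;0 0.0013 -0.026 0 0 0 0;0 0.0011 -0.035 0 0 0 0;0.0005 0.0009 -0.0439 0 0 0 0;0.0006 0 -0.0526 0 0 0 0;0.0006 -0.001 -0.061 0 0 0 0;0.0007 -0.003 -0.07 0 0 0 0;0.0008 -0.005 -0.0786 0 0 0 0;0.0009 -0.007 -0.0871 0 0 0 0;0.0009 -0.0097 -0.0955 0 0 0 0;0.001 -0.0127 -0.104 0 0 0 0;0.0011 -0.0142 -0.1079 0 0 0 0;0.0011 -0.0142 -0.1079 0 0 0 0;0.0011 -0.0142 -0.1079 0 0 0 0",
)

```text
time: 15.8
position: [0.6107, -0.0642, 0.1549]
tcp_rot: [0.998, -0.058, 0.006, -0.0]
contact_force: [0.5, -7.3, -0.1]
grip_width: 0.123
```

Run:
```python
from h import *
o=observe();print(o['position'],o['tcp_rot'],o['grip_width'],o['contact_force'],o['wrist_torque'],o['joint_pos'])
```

```text
[ 0.61074404 -0.06419321  0.15493195] [ 9.98285062e-01 -5.82621120e-02  5.69670252e-03 -9.15561053e-05] 0.122881666398307 [ 0.4857794  -7.25901967 -0.12786354] [-1.25738467 -0.09547823 -0.18640671] [-0.29646653  0.56471455  1.32548259  0.00302979  1.24036825  1.38995473]
```

Emit:
play_rows(
  series="0 0.001 -0.008 0 0 0 0;0 -0.002 -0.012 0 0 0 0;0 -0.005 -0.018 0 0 0 0;0 -0.009 -0.025 0 0 0 0;0 -0.013 -0.032 0 0 0 0;0 -0.0175 -0.039 0 0 0 0;0.0005 -0.022 -0.046 0 0 0 0;0.0005 -0.027 -0.052 0 0 0 0;0.0005 -0.032 -0.058 0 0 0 0;0.0006 -0.038 -0.064 0 0 0 0;0.0006 -0.0445 -0.0705 0 0 0 0;0.0007 -0.051 -0.0765 0 0 0 0;0.0007 -0.057 -0.0825 0 0 0 0;0.0008 -0.062 -0.088 0 0 0 0;0.0008 -0.062 -0.088 0 0 0 0;0.0008 -0.062 -0.088 0 0 0 0",
)

```text
time: 17.13
position: [0.6188, -0.0029, 0.2448]
tcp_rot: [0.998, -0.058, 0.008, 0.001]
contact_force: [5.5, -5.1, 2.7]
grip_width: 0.121
```

Run:
```python
from h import *
o=observe();print(o['position'],o['tcp_rot'],o['grip_width'],o['contact_force'],o['wrist_torque'])
b=cam("top");a=cam("side")
np.save("b3.npy",b,allow_pickle=True);np.save("a3.npy",a,allow_pickle=True)
t=cv2.resize(b["frame"][90:260,200:400][:,:,::-1],(470,400),interpolation=cv2.INTER_CUBIC);t2=cv2.resize(b["frame"][90:150,320:395][:,:,::-1],(250,200),interpolation=cv2.INTER_CUBIC)
s=cv2.resize(a["frame"][130:280,365:430][:,:,::-1],(260,600),interpolation=cv2.INTER_CUBIC)
im=np.zeros((600,740,3),np.uint8);im[:400,:470]=t;im[400:,:250]=t2;im[:,480:]=s;cv2.imwrite("pics/c8.png",im)
```

```text
[ 0.61877438 -0.00292887  0.24480386] [ 9.98274060e-01 -5.81660876e-02  8.07220155e-03  6.69221905e-04] 0.12148306819765806 [ 5.5405448  -5.10060847  2.67191622] [-1.10523089 -0.89060686 -0.17550827]
```

View pics/c8.png

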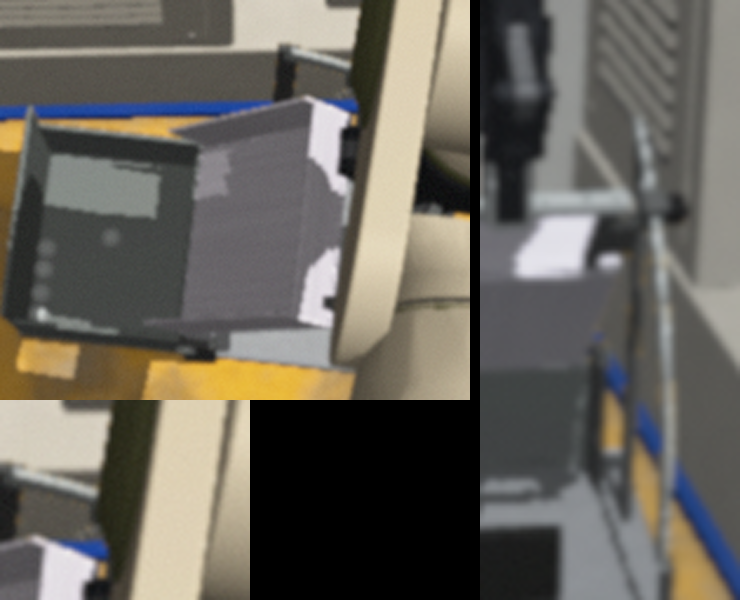

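Five balls are visible in the bin, at crop (45,247), (43,268), (40,292), (40,315) and (112,237). The index block is at side (409,181), and the pan pointer, which looks like a bright tip near side (397,195), is still below it. I'll use the last crop to measure the two tips accurately.

Run:
```python
from h import *
a0=np.load("a.npy",allow_pickle=True).item();b0=np.load("b.npy",allow_pickle=True).item();a=np.load("a3.npy",allow_pickle=True).item()
def P(q,x0,r=.17): return H+x0*X+r*(-np.cos(q-.14)*Y+np.sin(q-.14)*Z)
for q in(0,.9,1.0,1.1,1.2):
    print(q,[np.round(np.r_[proj(a,P(q,x))[0],proj(b0,P(q,x))[0]],1) for x in(.07,.09)])
def pan(f,x0,y0,w,h):
    im=cv2.resize(f["frame"][y0:y0+h,x0:x0+w][:,:,::-1],(w*10,h*10),interpolation=cv2.INTER_CUBIC)
    for i in range(0,w,5):cv2.line(im,(i*10,0),(i*10,6),(0,0,255),1);cv2.putText(im,str(x0+i),(i*10,16),0,.33,(0,0,255))
    for i in range(5,h,5):cv2.line(im,(0,i*10),(6,i*10),(0,0,255),1);cv2.putText(im,str(y0+i),(8,i*10),0,.33,(0,0,255))
    return im
im=np.vstack([np.hstack([pan(a0,385,170,40,30),pan(a,385,170,40,30)]),np.hstack([pan(b0,340,105,40,30),pan(a0,385,240,40,30)])])
cv2.imwrite("pics/c9.png",im)
```

```text
0 [array([404.5, 270.2, 385.5, 165.2]), array([414.1, 269.6, 386.3, 154.1])]
0.9 [array([403.5, 198.7, 370.5, 137.9]), array([413.4, 198.2, 371.5, 125.1])]
1.0 [array([402.6, 190.6, 363.3, 134.7]), array([412.4, 190.1, 364.3, 121.7])]
1.1 [array([401.5, 182.9, 354.9, 131.5]), array([411.3, 182.4, 356. , 118.4])]
1.2 [array([400.4, 175.7, 345.6, 128.6]), array([410.1, 175.3, 346.7, 115.3])]
```

View pics/c9.png

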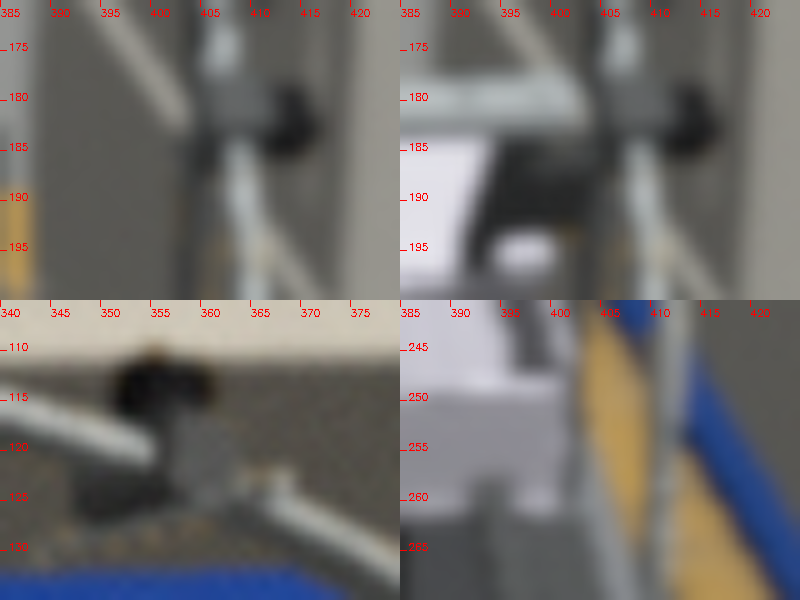

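The panels show the clamp block centred at side (409,181.5) and top (359,121). The pan's dark flat pointer plate is at side (393–404, 183–193), a little below the block. The bar is at side row 180.5. The rest is numeric.

Run:
```python
from h import *
from scipy.optimize import minimize_scalar as ms
a0=np.load("a.npy",allow_pickle=True).item();b0=np.load("b.npy",allow_pickle=True).item();a=np.load("a3.npy",allow_pickle=True).item()
def P(q,x0,r=.17,off=0): 
    e=q-.14;return H+x0*X-(r*np.cos(e)+off*np.sin(e))*Y+(r*np.sin(e)+off*np.cos(e))*Z
p,e=tri(a0,(409,181.5),b0,(359,121));d=p-H;y,z=-d@Y,d@Z;print("block",p,e,"x0",d@X,"r",np.hypot(y,z),"q",np.arctan2(z,y)+.14)
for q in(.1,.2,.3,.5):print(q,[proj(b0,P(q,.085,r))[0].round(1) for r in(.16,.17,.18)])
# bar row in a3 (now) and at rest, by bright ridge at several columns
def ridge(f,u,v0,v1):
    g=f["frame"][v0:v1,u].astype(float).sum(1);w=np.clip(g-np.percentile(g,40),0,None)**2;return (w*np.arange(v0,v1)).sum()/w.sum()
for u in(387,392,397):
    print(u,ridge(a,u,175,184))
for q in(.95,1.,1.05,1.1):print(q,[proj(a,P(q,x,.22,.004))[0].round(1) for x in(.03,.05)])
print([ (u,ridge(a0,u,281,296)) for u in(350,370,390)],[proj(a,P(0,x,.22,.004))[0].round(1) for x in(-.05,0,.05)])
```

```text
block [0.70421492 0.02620838 0.22883786] 0.0007013895547793449 x0 0.08447934172331138 r 0.17619179618957484 q 1.095099052118476
0.1 [array([382.8, 153.7]), array([388.5, 154.3]), array([394.2, 154.9])]
0.2 [array([384.2, 151. ]), array([390.1, 151.5]), array([396., 152.])]
0.3 [array([384.6, 148.2]), array([390.7, 148.5]), array([396.7, 148.8])]
0.5 [array([382.6, 142.2]), array([388.7, 142.1]), array([394.9, 142. ])]
387 179.48550770074854
392 179.83089382569284
397 179.21259914975062
0.95 [array([386.9, 186.4]), array([397.3, 185.9])]
1.0 [array([386.3, 181.1]), array([396.7, 180.6])]
1.05 [array([385.7, 176. ]), array([396. , 175.5])]
1.1 [array([385., 171.]), array([395.3, 170.5])]
[(350, np.float64(287.6231528789611)), (370, np.float64(286.4824076433205)), (390, np.float64(285.64620604089265))] [array([348.6, 289.5]), array([374. , 287.9]), array([399.1, 286.2])]
```

Emit:
play_rows(
  series="0.0005 -0.003 -0.0025 0 0 0 0;0.001 -0.006 -0.005 0 0 0 0;0.001 -0.009 -0.0075 0 0 0 0;0.001 -0.012 -0.01 0 0 0 0;0.001 -0.0153 -0.012 0 0 0 0;0.001 -0.0153 -0.012 0 0 0 0;0.001 -0.0153 -0.012 0 0 0 0;0.001 -0.0153 -0.012 0 0 0 0",
)

```text
time: 17.9
position: [0.621, 0.0121, 0.2572]
tcp_rot: [0.998, -0.058, 0.008, 0.001]
contact_force: [-4.1, -2.8, 2.1]
grip_width: 0.118
```

Run:
```python
from h import *
o=observe();print(o['position'],o['contact_force'],o['grip_width'])
a0=np.load("a.npy",allow_pickle=True).item();b0=np.load("b.npy",allow_pickle=True).item();a3=np.load("a3.npy",allow_pickle=True).item()
a=cam("side");b=cam("top");np.save("a4.npy",a,allow_pickle=True);np.save("b4.npy",b,allow_pickle=True)
for v in(181.5,182.7):
    p,e=tri(a0,(409,v),b0,(359,121));d=p-H;y,z=-d@Y,d@Z;print("block",e,np.hypot(y,z),np.arctan2(z,y)+.14)
g=lambda f:cv2.cvtColor(f["frame"],cv2.COLOR_RGB2GRAY)
for n,f in(("start",a0),("1.0",a3),("now",a)):
    print(n);print("    ",*range(391,419,1))
    for v in range(165 if n=="now" else 176,198 if n!="start" else 190):print(v,*g(f)[v,391:419])
```

```text
[0.62101707 0.01212723 0.25722257] [-4.12657866 -2.80682232  2.14240707] 0.11795992070451598
block 0.0007013895547793449 0.17619179618957484 1.095099052118476
block 0.0014966141367071452 0.17430054438258047 1.086146529776265
start
     391 392 393 394 395 396 397 398 399 400 401 402 403 404 405 406 407 408 409 410 411 412 413 414 415 416 417 418
176 89 89 88 88 90 97 114 135 143 135 116 93 75 82 114 140 146 129 104 92 89 87 87 89 98 106 104 93
177 89 88 88 87 88 90 101 121 140 145 132 105 81 78 101 118 122 114 101 93 87 83 82 83 94 104 102 95
178 88 89 89 88 88 89 92 106 128 143 141 122 91 77 86 98 104 103 100 95 85 74 67 68 81 97 99 94
179 88 88 88 88 88 88 89 95 112 134 145 134 107 82 81 91 99 101 100 95 84 67 52 49 66 87 94 92
180 88 88 88 88 88 88 88 89 99 119 139 141 118 88 79 89 98 101 100 97 88 68 49 41 56 78 88 91
181 88 88 88 88 87 88 88 88 92 104 125 134 119 88 75 84 95 97 97 94 85 67 47 39 46 65 79 88
182 88 88 88 88 88 87 87 87 89 95 107 115 106 81 67 75 84 87 86 81 72 57 42 34 37 53 72 87
183 88 88 87 88 87 88 88 87 87 89 92 94 87 70 58 62 76 89 86 72 55 42 31 31 35 53 7
[... 5481 characters left out ...]
8 93 87 89 92 91 89 96
191 77 72 84 104 120 125 125 120 108 94 84 76 67 66 73 81 102 139 164 158 128 102 88 88 89 88 88 96
192 95 91 93 99 104 105 106 105 101 91 85 76 67 66 74 83 98 128 158 162 143 116 97 89 86 86 88 97
193 96 93 95 97 97 96 96 96 93 89 83 75 67 66 75 84 96 122 154 166 156 135 112 93 87 85 87 98
194 90 90 91 91 92 91 92 91 88 86 82 73 65 68 77 86 98 121 152 169 163 148 127 102 89 85 89 99
195 89 88 88 90 90 91 92 92 88 87 82 71 63 68 78 88 96 116 148 165 161 150 137 117 97 89 89 101
196 88 88 89 90 89 91 92 92 88 86 82 72 62 68 78 86 91 109 141 160 154 143 140 132 112 94 91 102
197 88 89 89 88 89 90 90 90 87 86 81 70 63 68 78 84 89 107 143 163 150 134 137 141 126 103 94 104
```

In the side image the pointer plate tapers to a tip at (402, 181.6). The index block centre projects to a row of about 182.2 there, so the pan is in line to within about 0.01 rad, slightly high. I'll make a small trim and let it settle.

Emit:
play_rows(
  series="0 0.001 0.0007 0 0 0 0;0 0.001 0.0007 0 0 0 0;0 0.001 0.0007 0 0 0 0;0 0.001 0.0007 0 0 0 0;0 0.001 0.0007 0 0 0 0;0 0.001 0.0007 0 0 0 0;0 0.001 0.0007 0 0 0 0;0 0.001 0.0007 0 0 0 0;0 0.001 0.0007 0 0 0 0;0 0.001 0.0007 0 0 0 0;0 0.001 0.0007 0 0 0 0;0 0.001 0.0007 0 0 0 0",
)

```text
time: 19.0
position: [0.6209, 0.0111, 0.2565]
tcp_rot: [0.998, -0.058, 0.008, 0.001]
contact_force: [-2.9, -2.5, 0.6]
grip_width: 0.116
```

Run:
```python
from h import *
o=observe();print(o['position'],o['contact_force'],o['grip_width'],abs(o['qvel']).max())
a=cam("side");g=lambda f:cv2.cvtColor(f["frame"],cv2.COLOR_RGB2GRAY).astype(float)
a4=np.load("a4.npy",allow_pickle=True).item();a3=np.load("a3.npy",allow_pickle=True).item();a0=np.load("a.npy",allow_pickle=True).item()
for f in(a3,a4,a):
    print([round(float((lambda w:(w*np.arange(174,197)).sum()/w.sum())(np.clip(g(a0)[174:197,u]-g(f)[174:197,u]-8,0,None))),2) for u in(400,401,402,403)], [round(float((lambda w:(w*np.arange(164,184)).sum()/w.sum())(np.clip(g(f)[164:184,u]-140,0,None))),2) for u in(394,396)])
b=cam("top")
# blobs in bin region: brightness check
print(proj(b,[[.62,.2,.02]]))
c=cv2.HoughCircles(cv2.cvtColor(b["frame"][135:240,200:285],cv2.COLOR_RGB2GRAY),cv2.HOUGH_GRADIENT,1,6,param1=60,param2=7,minRadius=3,maxRadius=6)
print(None if c is None else c[0].round(0)+[200,135,0])
# bystanders unchanged? diff with start image
b0=np.load("b.npy",allow_pickle=True).item()
for n,(x0,y0,x1,y1) in dict(pads=(160,285,242,330),knob=(403,318,430,342),bluecup=(352,285,392,325)).items():
    print(n,cv2.phaseCorrelate(g(b0)[y0:y1,x0:x1],g(b)[y0:y1,x0:x1]))
```

```text
[0.62085879 0.01106864 0.25652898] [-2.87149239 -2.47086036  0.59020065] 0.11644485998873495 0.0015469272622743193
[189.0, 189.28, 189.32, 189.26] [179.2, 178.72]
[181.81, 181.24, 180.8, 180.68] [169.81, 169.95]
[182.37, 181.87, 181.35, 180.98] [170.32, 170.68]
[[251.49368136 207.11942569]]
[[246. 191.   4.]
 [220. 195.   4.]
 [218. 205.   4.]
 [216. 225.   5.]
 [218. 213.   4.]
 [208. 137.   5.]]
pads ((0.2609568077313753, 0.6030553616684635), 0.4349870589743918)
knob ((9.295141512965712, -8.830886002903242), 0.399222010299065)
bluecup ((53.68392783151943, 9.412574586666604), 0.003998464490099758)
```

Run:
```python
from h import *
a0=np.load("a.npy",allow_pickle=True).item();a=cam("side");g=lambda f:cv2.cvtColor(f["frame"],cv2.COLOR_RGB2GRAY).astype(float)
for n,(x0,y0,x1,y1) in dict(knob=(255,315,280,335),blue=(265,262,303,310)).items(): print(n,abs(g(a0)-g(a))[y0:y1,x0:x1].mean(),cv2.phaseCorrelate(g(a0)[y0:y1,x0:x1],g(a)[y0:y1,x0:x1])[0])
print(job_done())
```

```text
knob 1.69 (0.36410269176826127, -0.06447847830192899)
blue 1.8004385964912282 (0.11018859546841497, -0.10516224125128915)
the job is handed in; nothing more can be done
None
```

I poured all five balls into the resting pan and set the empty cup back upright on the worktop near where it stood. I then lifted the pan by its handle bar until its pointer was in line with the index, and handed in at about 19 s still gripping the bar.

**What the last checks showed:**
- **Balls:** Five round blobs show in the bin in the top view. A sixth circle the detector found is at the bin's corner, not a ball.
- **Alignment:** The pan pointer tip is at about side row 182.1 and the index at about row 182.2. That is within roughly 0.01 rad. I took the index from the centre of its clamp block, because I could not make out the thin strip itself.
- **Angle estimates:** They spread a little. From the arm's position the pan read 1.07 to 1.11 rad before a final trim of about −0.005. The index came out at 1.09 to 1.11 from the cameras.
- **Steadiness:** Joint speeds are below 0.002 rad/s and forces on the tool are below 4 N.
- **Bystanders:** The pads, the knob and the blue cup show no shift. The arm hides the knob and the blue cup from the top camera, so that top-view check was no use, and I checked those two in the side view.

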